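Clip the slide block onto the plate mixer

TASK

Mount the aluminium slide block on the grey carrier of the white plate mixer, which has stopped somewhere along its stroke: with the block tilted, push its far end home under the fixed dark steel lip at the back, then press the near end down past the sprung, red-tabbed catch until the catch snaps back over it and the block sits flat, locked and let go. Do not force anything, and leave the bottles standing where they are.

Things in the scene. Friction and masses are not known exactly. Their poses are not given: they have to be found in the camera images.
- slide_block: Flat aluminium block for two glass slides, 0.42 kg, lying on the bench, blue grip bar up. Origin: centre of its underside; z up, x along its length. Slab 112 (x) by 88 (y) by 10 mm thick; a flange 5 mm thick, 70 mm wide, level with the underside, sticks out 12 mm more at each end. The ends are alike: either may go under the lip. Two slide pockets, 3.5 mm deep, lie x = 15 to 44 mm either side.
- grip (a point): Point in the blue grip bar on the slide block, 32 mm above the block's underside (block axes). The bar crosses the middle of the block: 14 mm thick in x, 60 mm long in y, from 10 to 40 mm above the underside.
- end_a (a point): Middle of the lower edge of the flange at the block's +x end, 68 mm from the block's origin.
- end_b (a point): Middle of the lower edge of the flange at the block's -x end, 68 mm from the block's origin. At each end the slab has a solid margin between the pocket and the flange, 12 mm wide (x = 44 to 56 mm), where the block can be pressed.
- mixer: White reciprocating plate mixer fixed to the bench, 254 mm deep (x), 192 mm wide, control panel towards the robot. Origin: at bench level below the carrier's mid-stroke; x to its back, z up. Housing top 72, carrier floor 88 mm above the bench. The grey carrier slides along x; its geared drive holds it where it stopped, up to 20 mm before or behind mid-stroke: not reported, feel for it.
- floor_mid (a point): Middle of the carrier's flat floor, 166 by 112 mm, for mid-stroke (mixer axes; does not follow the carrier). Beside it four dark guides, 20 mm long, centred 38 mm before and behind it: inner faces at y = +46 and -46 mm up to 6 mm above the floor, flaring out 5 mm up to their tops 14.7 mm above it.
- lip_mid (a point): Point on the carrier floor, 62.5 mm behind its middle, under the front edge of the dark steel lip, for mid-stroke (mixer axes; does not follow the carrier). The lip, 64 mm wide, overhangs the floor by 7 mm to an upright stop at its back; its mouth is 9.5 mm high and narrows to 6.5 mm at the stop; its top is 14 mm above the floor.
- catch (a joint): Travel of the sprung catch at the carrier's near end, with a red finger tab: 0 m closed, up to 0.010 m as it is pushed back towards the robot. The spring closes it with 3.6 N plus 0.6 N per mm. Pressing the block's near flange down on the sloped nose drives it back (roughly 10 to 20 N on the near margin); once the flange is below, it snaps to 0 over it.
- catch_rest (a point): Where the tip of the closed catch's nose is for mid-stroke: 63 mm before the floor's middle, 6.3 mm above the floor (mixer axes; does not follow the carrier). The steel nose, 36 mm wide, slopes from 7.8 mm above the floor here, steeply (60 degrees), back to its top 71 mm before the middle and 19 mm above the floor; the red tab behind is 21 mm above it.
- reagent_bottle: White round bottle with a blue screw cap, 56 mm wide, 100 mm high, standing on the bench; origin: centre of its base. A bystander.
- dropper_bottle: Amber dropper bottle, 34 mm wide, 103 mm high, standing on the bench; origin: centre of its base. A bystander.
Things that resemble listed ones, but are neither listed nor needed, are in the scene too. Leave any green look-alike of the slide_block alone.

How it is judged:
On the way:
1. the block is over the carrier, tilted, its far end down on the carrier floor at the lip and its near end raised (((x of end_a in the frame of floor_mid above 0.036 m and z of end_a in the frame of floor_mid below 0.006 m) or (x of end_b in the frame of floor_mid above 0.036 m and z of end_b in the frame of floor_mid below 0.006 m)) and angle between slide_block's own z axis and vertical above 0.05 rad and horizontal distance between slide_block and mixer below 0.045 m), for 0.1 s.
At the end, for the whole second after the job is handed in: The block lies flat on the carrier floor (underside 85.5 to 89.5 mm above the bench, tilt under 0.02 rad), within 26 mm of mid-stroke along the mixer and 6 mm across, lengthwise within 0.06 rad (either end to the back), the catch closed over it (under 1.2 mm), released and at rest (angle between slide_block's own z axis and vertical below 0.02 rad and z of slide_block in the frame of mixer between 0.0855 and 0.0895 m and angle between the x axis of slide_block and the x axis of mixer, either way round below 0.06 rad and value of joint catch below 0.0012 m and linear speed of slide_block below 0.01 m/s and contact force between the fingers and slide_block below 0.1 N and x of slide_block in the frame of mixer between -0.026 and 0.026 m and y of slide_block in the frame of mixer between -0.006 and 0.006 m); the robot touches nothing.
It fails at once if the reagent bottle is pushed more than 30 mm or tipped (distance of reagent_bottle from where it was at the start of the episode above 0.03 m or angle between reagent_bottle's own z axis and vertical above 0.35 rad).
It fails at once if the dropper bottle is pushed more than 30 mm or tipped (distance of dropper_bottle from where it was at the start of the episode above 0.03 m or angle between dropper_bottle's own z axis and vertical above 0.35 rad).
It fails at once if the block is forced against the mixer with more than 90 N (contact force between slide_block and mixer above 90 N).
It also fails if it takes over 48 s, if anything falls off the work surface, if the arm or the gripper's body presses on something with over 40 N, if the wrist force passes 120 N, or if a joint passes its speed limit or range.

ROBOT

A 6-joint arm with a two-finger parallel gripper is mounted at the origin on a cart in front of the work surface, level with it; the furniture and walls round the work are solid. World frame = base frame: x ahead of the robot, y to its left, z up, the work surface at z = 0. Lengths are in m, angles in rad, forces in N, time in s.
With the tool pointing down it reaches from about 0.35 to 0.975 m from the base axis. Payload 4.9 kg.
Tool frame: the origin (TCP) lies midway between the tips of the shut fingers; the grasp point (between the pads) lies 19 mm behind it; z points along the fingers, y is the line along which they close (so a half turn about z gives the same grasp; the last joint's range is limited). The gripper opens to 85 mm and grips with 20 to 120 N. Pads are 22 mm wide; open, the fingers measure 114 mm over their backs; the gripper's body (76 mm by 85 mm) begins 54 mm behind the grasp point. The pads swing forward as they close: fully open they stand 13 mm farther back than shut.
Start: joints at [1.153, 0.053, 1.613, -0, 1.476, -0.119], TCP at [0.184, 0.597, 0.231] pointing down, gripper open.
Joint ranges: [-3.01, 3.01], [-1.01, 2.22], [0.06, 2.58], [-1.02, 4.17], [0.09, 2.62], [-3.14, 3.14]. Speed limits (rad/s): [2.57, 2.57, 3.14, 3.14, 3.14, 3.14].

INTERFACE

Orientations are given as a unit quaternion [w, x, y, z].
In Python, from plant import manip gives the robot as it stands.
- The arm moves only by the tool move_arm, never from a script. Its argument "increments" is one flat list of numbers, 5 for each row, row after row: the shift along the tool's x, y, z in mm, then the turn about the tool's z in rad, then the opening, from 0 (shut) to 1 (fully open). In form: [tx, ty, tz, spin, jaw, tx, ty, tz, spin, jaw, ...]. A call has 1 to 8 rows; each row shifts and turns the commanded pose from where the row before left it, along the tool's axes as they then stand; what a row does not reach is not made up. A row lasts 1/12 s, in which the tool goes at most 41.7 mm and 7.16 degrees, less where a joint would pass 70% of its speed; a pose out of reach is approached as far as the arm can. A call with a gripper value outside its range is refused whole. The fingers move at their own pace and stop on an object; the grip force is fixed at half the most. Time passes only in rows, so rows that do not move let the fingers close. It gives the time, the measured TCP pose, the force, the opening and the grip force at its end, in the units of the state.
- manip.state(): the state, without advancing time (a new reading comes with each control period).
- manip.grab_frame(name): name is "scene" or "top"; returns a dict with "image" (420x560x3 uint8, blue, green, red), "fov_y" (degrees; the focal length in pixels is half the picture's height over the tangent of half this angle, whatever the lens; pixels are square), "cx", "cy" (the principal point, pixels), "eye" and "rotation" of the camera in the world. Camera axes: x right, y down, z forward; pixel columns grow to the right and rows downward; lengths in m; the calibration is good to about 2 mm. A picture is of the moment at which its call begins. There is no depth.
- manip.job_done(): hands the job in; it is judged then, once.
The state is a dict: "time": time; "joint_pos": joint angles; "joint_vel": joint speeds; "joint_efforts": joint torques, N m; "tool_pos": TCP position; "tool_rot": TCP orientation; "contact_force": force on the tool from outside, world axes, zero at the start; "ft_torque": the same for the moment, N m; "gripper_width": opening from 0.0 (shut) to 1.0 (fully open); "grasp_force": force on a finger pad.
Only numpy, scipy, OpenCV 4.12 (cv2) and the standard library are available. Lean on these libraries where they do the work, as an engineer would, in place of code of your own. Each camera call takes 0.05 s, during which the arm holds its last target. There are 200 camera calls.

## Working session

There is one attempt and no reset: what is moved stays moved. The work goes in short steps, Python scripts to look and compute and a tool call to move; the robot and the scene stay as the last step left them, time stands still between calls to the robot, and variables do not carry over. Pictures are saved under pics/ and viewed, at most 10 in all, crops included, and the job is handed in when it is done.

Besides the shell and the picture viewer there is one more tool, called as name(argument=value, ...), one argument or row to a line, values as JSON. move_arm: Moves the arm, as the interface text tells. Its arguments: {"type":"object","properties":{"increments":{"type":"array"}},"required":["increments"]}

```bash
mkdir -p pics; ls
python3 - <<'E'
from plant import manip
import cv2,numpy as np
for n in("scene","top"):
    f=manip.grab_frame(n); cv2.imwrite(f"pics/{n}0.png",f["image"]); print(n,f["fov_y"],f["cx"],f["cy"],f["eye"],np.round(f["rotation"],4).tolist())
print(manip.state())
E
```

```text
pics
scene 42.13162621627942 281.53648095262133 215.2738311322083 [ 0.23978948 -0.66360456  0.89622232] [-0.3422, 0.9038, -0.2401, 0.0912]
top 50.82025361171684 275.0146282326069 213.4702525344473 [ 0.40105392 -0.02534009  1.18065098] [-0.0575, 0.7064, -0.703, 0.0584]
{'time': 0.1, 'joint_pos': array([ 1.15297306e+00,  5.32941832e-02,  1.61416346e+00,  1.75502830e-05,
        1.47598013e+00, -1.18989937e-01]), 'joint_vel': array([-0.00144084, -0.00231064, -0.00255784, -0.00156599,  0.00164031,
       -0.00034013]), 'joint_efforts': array([-7.00432101e-04, -3.94902921e+01, -3.71363175e+01, -1.81320825e-04,
        3.95269773e-03, -2.93698761e-06]), 'tool_pos': array([0.18376334, 0.5967881 , 0.23017983]), 'tool_rot': array([-2.53081592e-04,  1.48862089e-01,  9.88857536e-01, -8.87213517e-04]), 'contact_force': array([-0.18637996, -0.23074151, -1.02095331]), 'ft_torque': array([0.00076187, 0.00977259, 0.02030283]), 'grasp_force': 0.0, 'gripper_width': 1.0017291540171367}
```

View pics/scene0.png

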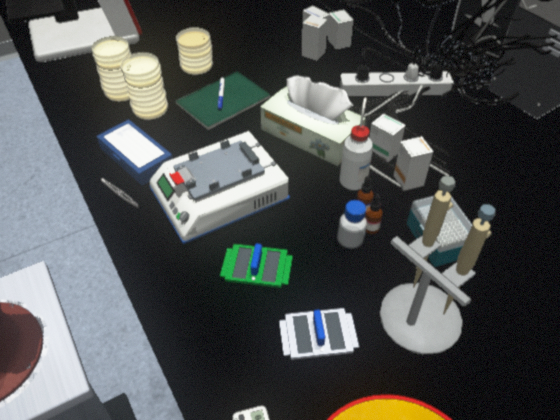

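View pics/top0.png

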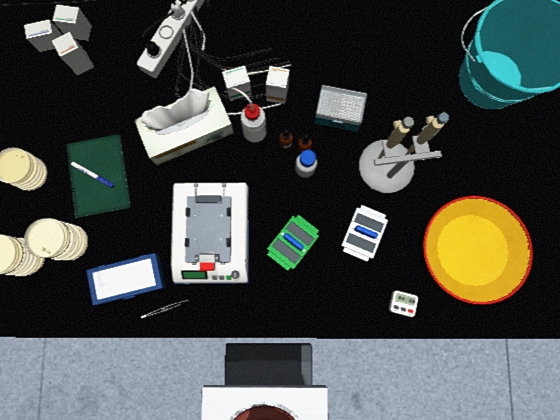

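Top view candidates: aluminium block with blue bar at (365,232); green look-alike at (293,242), which I leave alone. The white/blue tray at (125,279) and the timer at (404,303) are not blocks. I choose (365,232), which is (319,333) in the scene view. The mixer is at (210,232).

```bash
cat > h.py <<'E'
import numpy as np,cv2
from scipy.spatial.transform import Rotation as R
from plant import manip
class Cam:
    def __init__(s,n):
        f=manip.grab_frame(n); s.im=f["image"]; s.f=210/np.tan(np.radians(f["fov_y"]/2)); s.c=np.array([f["cx"],f["cy"]]); s.e=np.array(f["eye"])
        q=f["rotation"]; s.R=R.from_quat([q[1],q[2],q[3],q[0]]).as_matrix()
    def ray(s,p):
        d=np.c_[(np.atleast_2d(p)-s.c)/s.f,np.ones(len(np.atleast_2d(p)))]@s.R.T
        return d
    def plane(s,p,z):
        d=s.ray(p); return s.e+d*((z-s.e[2])/d[:,2])[:,None]
    def proj(s,P):
        v=(np.atleast_2d(P)-s.e)@s.R; return v[:,:2]/v[:,2:]*s.f+s.c
def mask(im,roi,cond):
    x0,y0,x1,y1=roi; hsv=cv2.cvtColor(im,cv2.COLOR_BGR2HSV); m=np.zeros(im.shape[:2],np.uint8)
    m[y0:y1,x0:x1]=(cond(hsv)[y0:y1,x0:x1])*255; return m
def big(m):
    c,_=cv2.findContours(m,cv2.RETR_EXTERNAL,cv2.CHAIN_APPROX_NONE); return max(c,key=cv2.contourArea)[:,0,:].astype(float)
def rect(P):
    r=cv2.minAreaRect((P[:,:2]*1000).astype(np.float32)); return np.round(np.array(r[0]),1),np.round(r[1],1),round(r[2],1)
blue=lambda h:(h[...,0]>100)&(h[...,0]<130)&(h[...,1]>120)&(h[...,2]>60)
white=lambda h:(h[...,2]>130)&(h[...,1]<60)
def cen(m):
    q=cv2.moments(m,True); return np.array([q['m10'],q['m01']])/q['m00']
E
python3 - <<'E'
from h import *
t=Cam("top");s=Cam("scene")
b=np.r_[0]
for n,c,rb,rw in(("top",t,(340,200,395,265),(335,195,395,265)),("scene",s,(270,300,365,365),(270,300,365,365))):
    m=mask(c.im,rb,blue); print(n,"bar",cen(m),rect(c.plane(big(m),.04)),c.plane(cen(m),.035))
    w=mask(c.im,rw,lambda h:(h[...,2]>60)); print(n,"block",rect(c.plane(big(w),.008)))
w=mask(t.im,(165,175,255,290),white); print("housing",rect(t.plane(big(w),.072)),rect(t.plane(big(w),.0)))
red=lambda h:((h[...,0]<8)|(h[...,0]>172))&(h[...,1]>150)&(h[...,2]>80)
m=mask(t.im,(190,255,225,280),red); print("tab",cen(m),t.plane(cen(m),.109), rect(t.plane(big(m),.109)))
m=mask(s.im,(160,165,195,195),red); print("tab s",cen(m),s.plane(cen(m),.109))
for n,z in(("a",.1),("b",.1)): pass
cv2.imwrite("pics/c1.png",np.hstack([cv2.resize(t.im[175:290,160:260],None,fx=4.5,fy=4.5,interpolation=cv2.INTER_CUBIC),cv2.resize(t.im[180:295,330:400],None,fx=4.5,fy=4.5,interpolation=cv2.INTER_CUBIC)]))
cv2.imwrite("pics/c2.png",cv2.resize(s.im[125:245,140:300],None,fx=4.8,fy=4.8,interpolation=cv2.INTER_CUBIC))
E
```

```text
top bar [366.23529412 231.24369748] (array([ 543.9, -263.2]), array([59.2, 15.1]), 67.2) [[ 0.54478245 -0.26473809  0.035     ]]
top block (array([ 544.7, -265.2]), array([ 91.8, 139. ]), 67.0)
scene bar [318.62015504 326.38372093] (array([ 542.7, -267.3]), array([70.9, 13.8]), 66.9) [[ 0.5441369  -0.26577937  0.035     ]]
scene block (array([ 546.4, -262.3]), array([ 97.6, 139.9]), 67.0)
housing (array([537.3, 139.5]), array([253.3, 190.7]), 0.9) (array([546.2, 150.2]), array([269.8, 203.1]), 0.9)
tab [206.375 266.5  ] [[0.44811089 0.13840541 0.109     ]] (array([448.1, 139.1]), array([16.8, 33.6]), 0.3)
tab s [176.69662921 177.8988764 ] [[0.44972149 0.13584411 0.109     ]]
```

View pics/c1.png

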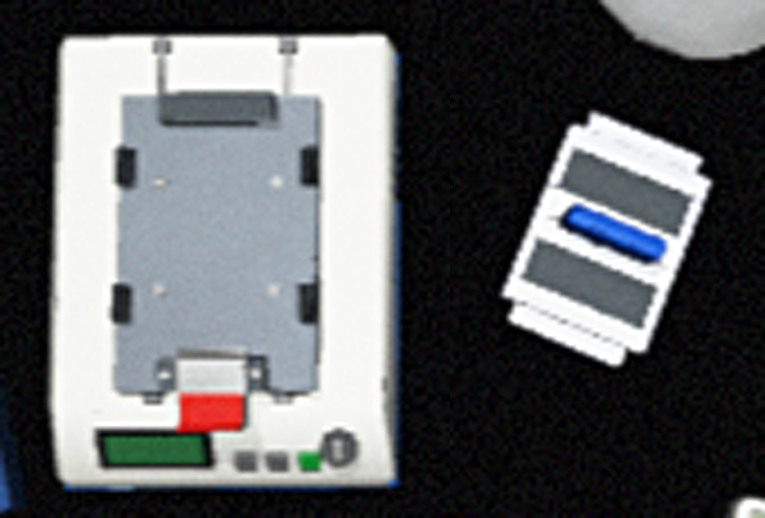

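View pics/c2.png

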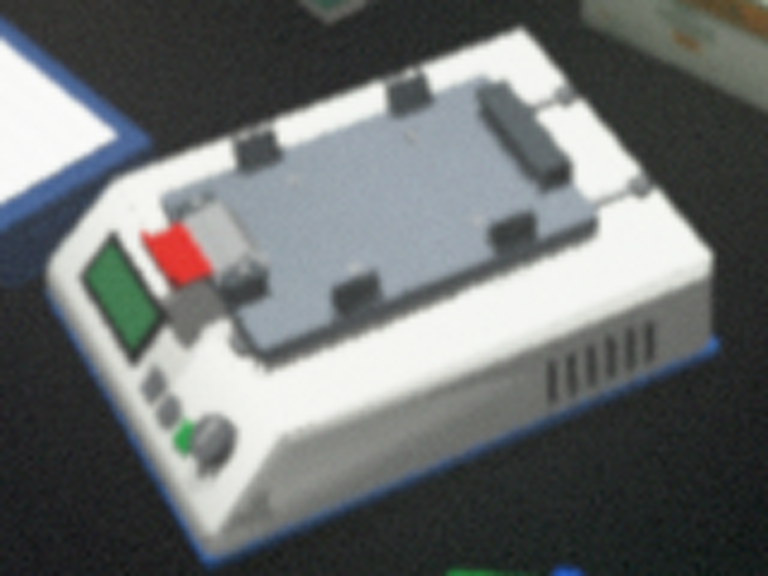

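The crops confirm the choice: right, white slab with two dark pockets and blue bar. Left, carrier with the dark lip at the back (crop rows 92–124) and catch/red tab at the front (rows 352–430). Next I measure the carrier.

```bash
cat >> h.py <<'E'
def go(target,yaw_y=None):
    """tool-frame increments (mm) to a world TCP target, from measured pose"""
    st=manip.state(); q=st["tool_rot"]; M=R.from_quat([q[1],q[2],q[3],q[0]]).as_matrix()
    d=M.T@(np.array(target)-st["tool_pos"])*1000
    ya=np.degrees(np.arctan2(M[1,1],M[0,1]))
    print("pos",np.round(st["tool_pos"]*1000,1),"d",np.round(d,1),"ydir",round(ya,2),"spin",None if yaw_y is None else round(np.radians(ya-yaw_y),4))
E
python3 - <<'E'
from h import *
t=Cam("top");s=Cam("scene")
hsv=cv2.cvtColor(t.im,cv2.COLOR_BGR2HSV)
# left/right housing edges: fit lines
w=mask(t.im,(165,175,255,290),white); c=big(w)
for nm,lo,hi in(("L",165,185),("R",235,255)):
    p=c[(c[:,0]>lo)&(c[:,0]<hi)&(c[:,1]>195)&(c[:,1]<255)]
    P=t.plane(p,.072); print("housing",nm,np.degrees(np.polyfit(P[:,0],P[:,1],1)[0]),np.polyval(np.polyfit(P[:,0],P[:,1],1),.54))
p=c[(c[:,1]<190)];P=t.plane(p,.072);print("back x",np.median(P[:,0]))
p=c[(c[:,1]>275)];P=t.plane(p,.0);print("front x",np.median(P[:,0]))
for nm,cam,roi in(("top",t,(180,190,238,270)),("scene",s,(170,135,275,200))):
    g=mask(cam.im,roi,lambda h:(h[...,2]<75)); n,l,st,ce=cv2.connectedComponentsWithStats(g)
    for i in range(1,n):
        if st[i,4]>=12: print(nm,st[i],np.round(ce[i],1),np.round(cam.plane(ce[i],.097)*1000,1))
g=mask(t.im,(180,190,238,270),lambda h:(h[...,2]<185)&(h[...,1]>15)); print("carrier",rect(t.plane(big(g),.088)))
# vertical profile on carrier columns
for col in(190,200,205,212,224):print(col,hsv[192:222,col,2].tolist(),hsv[248:275,col,2].tolist())
for r in (192,198,203,240,254,266): print(r,np.round(t.plane((206,r),.102)*1000,1),np.round(t.plane((206,r),.088)*1000,1))
E
```

```text
housing L 0.9808927743834484 0.23343055138288862
housing R 0.8311516837769054 0.04650458162824924
back x 0.6630131427631739
front x 0.41237075090588343
top [197 201  20   2  21] [206. 202.] [[608.7 145.9  97. ]]
top [186 208   4   8  29] [187.6 211.6] [[584.1 191.1  97. ]]
top [227 208   4   8  32] [228.5 211.5] [[584.8  89.3  97. ]]
top [185 238   4   9  30] [186.5 242. ] [[508.2 190.9  97. ]]
top [227 238   4   9  34] [228.5 242. ] [[508.7  87.7  97. ]]
scene [170 135  63  23 769] [191.5 142.3] [[524.7 236.2  97. ]]
scene [254 135  21  25 269] [267.3 142.9] [[669.8 151.   97. ]]
scene [253 160   5   3  12] [255.4 161.2] [[619.2 111.8  97. ]]
scene [243 171   8   6  33] [246.4 173.1] [[585.6  88.8  97. ]]
scene [187 183   8   6  25] [190.4 185.5] [[468.8 113.4  97. ]]
scene [210 184   8   6  31] [213.2 186.2] [[508.6  88.2  97. ]]
carrier (array([542.9, 140.7]), array([165.7, 112.2]), 0.3)
190 [247, 247, 249, 253, 188, 169, 165, 171, 175, 169, 173, 174, 170, 166, 175, 170, 128, 127, 139, 134, 136, 134, 136, 138, 149, 181, 179, 174, 173, 172] [167, 170, 167, 169, 171, 169, 165, 170, 
[... 825 characters left out ...]
6, 178, 193, 160, 125, 234, 229, 228, 227, 220, 226, 234, 237, 242, 241, 243, 244, 246, 246, 198, 160, 228, 225, 217, 210]
224 [216, 209, 215, 215, 196, 182, 182, 179, 180, 181, 181, 183, 181, 175, 177, 179, 182, 176, 180, 181, 185, 177, 183, 181, 181, 180, 181, 182, 181, 180] [183, 183, 183, 184, 181, 184, 183, 185, 182, 181, 175, 185, 188, 173, 58, 143, 177, 253, 250, 246, 242, 243, 241, 239, 237, 235, 235]
192 [[633.  145.9 102. ]] [[636.  148.2  88. ]]
198 [[617.7 145.5 102. ]] [[620.5 147.7  88. ]]
203 [[605.1 145.1 102. ]] [[607.7 147.3  88. ]]
240 [[512.9 142.3 102. ]] [[514.3 144.5  88. ]]
254 [[478.7 141.3 102. ]] [[479.7 143.5  88. ]]
266 [[449.6 140.4 102. ]] [[450.2 142.6  88. ]]
```

```bash
python3 -c "
from h import *
go([.5447,-.265,.15],67.1)"
```

```text
pos [183.9 597.1 230.9] d [-598.6 -717.7   81.3] ydir 72.88 spin 0.1009
```

move_arm(
  increments=[-25,-30,0,0,1,-25,-30,0,0,1,-25,-30,0,0,1,-25,-30,0,0,1,-25,-30,0,0,1,-25,-30,0,0,1,-25,-30,0,0,1,-25,-30,0,0,1],
)

```text
time: 0.97
tool_pos: [0.3046, 0.3074, 0.2314]
tool_rot: [0.0, 0.148, 0.989, 0.0]
contact_force: [0.5, -0.1, -0.3]
gripper_width: 1.003
grasp_force: 0.0
```

move_arm(
  increments=[-25,-30,0,0,1,-25,-30,0,0,1,-25,-30,0,0,1,-25,-30,0,0,1,-25,-30,0,0,1,-25,-30,0,0,1,-25,-30,0,0,1,-25,-30,0,0,1],
)

```text
time: 1.63
tool_pos: [0.4253, 0.0188, 0.2316]
tool_rot: [0.001, 0.149, 0.989, 0.0]
contact_force: [0.5, -0.2, 0.2]
gripper_width: 1.001
grasp_force: 0.0
```

move_arm(
  increments=[-25,-30,0,0,1,-25,-30,0,0,1,-25,-30,0,0,1,-25,-30,10,0,1,-25,-30,10,0,1,-25,-30,10,0,1,-25,-30,10,0,1,-24,-28,10,0.1,1],
)

```text
time: 2.3
tool_pos: [0.5455, -0.2675, 0.1807]
tool_rot: [0.0, 0.199, 0.98, -0.0]
contact_force: [0.5, -0.5, -0.2]
gripper_width: 0.999
grasp_force: 0.0
```

```bash
python3 -c "
from h import *
go([.5447,-.265,.06],67.1)
t=Cam('top')
m=mask(t.im,(340,200,395,265),blue); print(m.sum()/255)"
```

```text
pos [ 545.5 -267.5  180.7] d [  1.7   2.  120.7] ydir 67.01 spin -0.0015
31.0
```

move_arm(
  increments=[1.7,2,35,0,1,0,0,35,0,1,0,0,35,0,1,0,0,35,0,1,0,0,20,0,1,0,0,9,0,1,0,0,0,0,1,0,0,0,0,1],
)

```text
time: 3.02
tool_pos: [0.5448, -0.263, 0.0131]
tool_rot: [0.0, 0.198, 0.98, -0.0]
contact_force: [0.7, 0.4, 0.2]
gripper_width: 1.002
grasp_force: 0.0
```

move_arm(
  increments=[0,0,0,0,0,0,0,0,0,0,0,0,0,0,0,0,0,0,0,0,0,0,0,0,0,0,0,0,0,0],
)

```text
time: 3.52
tool_pos: [0.5462, -0.264, 0.0154]
tool_rot: [0.002, 0.198, 0.98, -0.001]
contact_force: [-0.4, 0.2, 5.7]
gripper_width: 0.685
grasp_force: 66.9
```

move_arm(
  increments=[0,0,-4,0,0,0,0,-20,0,0,0,0,-35,0,0,0,0,-35,0,0,0,0,-35,0,0,0,0,-30,0,0,0,0,0,0,0],
)

```text
time: 4.1
tool_pos: [0.5477, -0.2648, 0.1799]
tool_rot: [0.006, 0.198, 0.98, -0.002]
contact_force: [1.9, -1.1, -1.6]
gripper_width: 0.687
grasp_force: 66.1
```

Run:
```python
from h import *
c=Cam("scene"); st=manip.state(); p=c.proj(st["tool_pos"])[0]; print(p,st["tool_pos"],st["contact_force"])
x,y=p.astype(int); cv2.imwrite("pics/g1.png",cv2.resize(c.im[max(0,y-80):y+60,max(0,x-90):x+90],None,fx=4,fy=4,interpolation=cv2.INTER_CUBIC))
go([.535,.14,.2],90.9)
```

```text
[323.71870322 279.84394689] [ 0.54633082 -0.26395308  0.17610022] [ 0.76496959  0.23597856 -3.2907839 ]
pos [ 546.3 -264.   176.1] d [167.1 367.8 -25.8] ydir 67.16 spin -0.4144
```

View pics/g1.png

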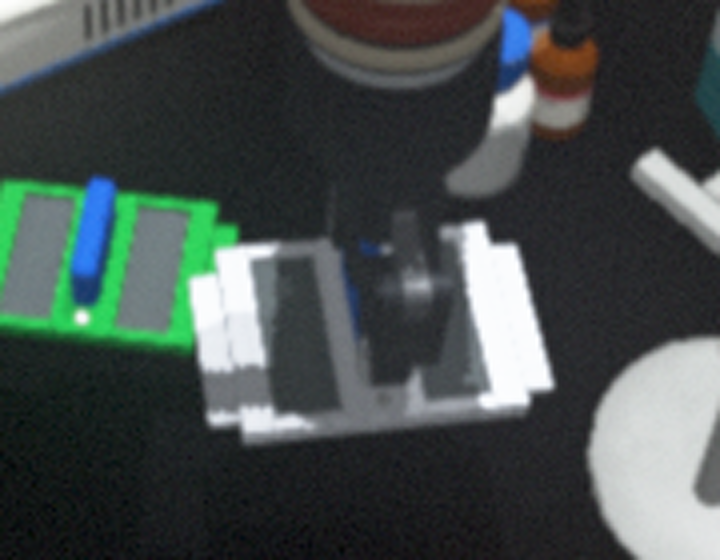

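move_arm(
  increments=[0,0,-4,-0.1036,0,0,0,-4,-0.1036,0,0,0,-4,-0.1036,0,0,0,-4,-0.1036,0,0,20,0,0,0,0,37,0,0,0,0,37,0,0,0,0,37,0,0,0],
)

```text
time: 4.82
tool_pos: [0.5402, -0.13, 0.1838]
tool_rot: [-0.003, -0.007, 1.0, 0.001]
contact_force: [0.8, -0.2, -3.4]
gripper_width: 0.688
grasp_force: 66.0
```

move_arm(
  increments=[0,37,0,0,0,0,37,0,0,0,0,37,0,0,0,0,37,0,0,0,0,37,0,0,0,0,37,0,0,0,0,37,0,0,0,0,0,0,0,0],
)

```text
time: 5.48
tool_pos: [0.5356, 0.1328, 0.1841]
tool_rot: [-0.003, -0.011, 1.0, 0.002]
contact_force: [0.6, -0.6, -3.9]
gripper_width: 0.689
grasp_force: 66.5
```

Run:
```python
from h import *
go([.537,.140,.13],90.9)
c=Cam("top"); st=manip.state(); 
w=mask(c.im,(130,150,300,320),white)
x,y=c.proj(st["tool_pos"])[0].astype(int); print(x,y)
cv2.imwrite("pics/t2.png",cv2.resize(c.im[150:310,120:300],None,fx=3.5,fy=3.5,interpolation=cv2.INTER_CUBIC))
```

```text
pos [535.6 132.8 184.1] d [-1.8  7.  54.1] ydir 91.25 spin 0.006
206 226
```

View pics/t2.png

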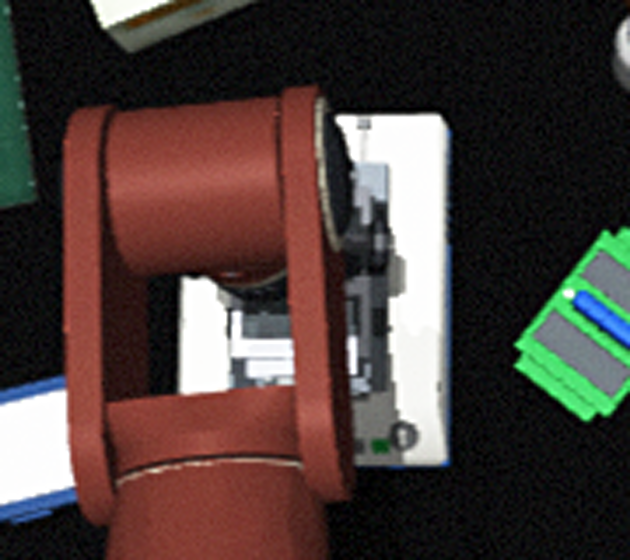

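The arm hides the carrier from above (block's near end visible at about (206,250)). I'll approach and feel instead.

move_arm(
  increments=[-1.8,7,20,0.006,0,0,0,20,0,0,0,0,10,0,0,0,0,0,0,0,0,0,0,0,0],
)

```text
time: 5.95
tool_pos: [0.5388, 0.1334, 0.1355]
tool_rot: [-0.002, -0.004, 1.0, -0.0]
contact_force: [0.6, 0.1, -3.2]
gripper_width: 0.687
grasp_force: 66.4
```

Run:
```python
from h import *
go([.537,.140,.122],90.9)
c=Cam("scene")
cv2.imwrite("pics/s2.png",cv2.resize(c.im[110:240,130:310],None,fx=4,fy=4,interpolation=cv2.INTER_CUBIC))
```

```text
pos [538.8 133.4 135.5] d [ 1.7  6.6 13.5] ydir 90.49 spin -0.0071
```

View pics/s2.png

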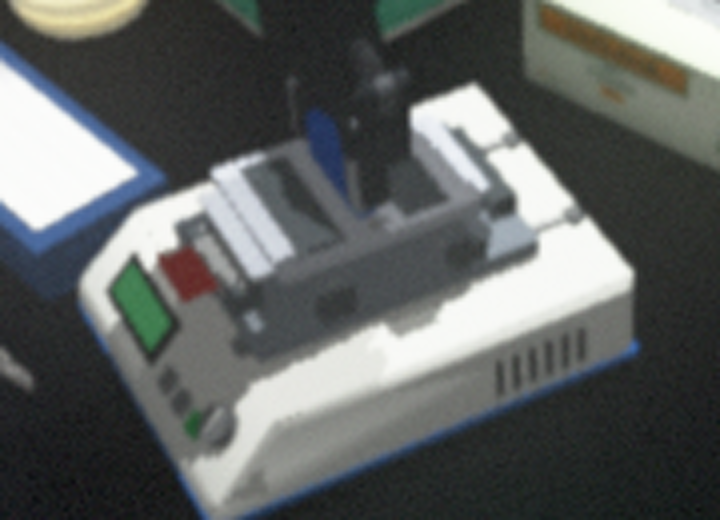

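The block hangs level above the carrier, its near flange ahead of the tab (crop ~(240,270)), and it looks a few mm to the right. I'll average the pose readings.

Run:
```python
from h import *
P=[]
for i in range(8):
    c=Cam("scene"); st=manip.state(); q=st["tool_rot"]; M=R.from_quat([q[1],q[2],q[3],q[0]]).as_matrix(); P.append(np.r_[st["tool_pos"]*1000,np.degrees(np.arctan2(M[1,1],M[0,1])),st["contact_force"]])
P=np.array(P); print(np.round(P.mean(0),1),np.round(P.std(0),2))
# slab top white strips at z = underside+10
w=mask(c.im,(180,140,270,185),lambda h:(h[...,2]>150)&(h[...,1]<60)); n,l,s,ce=cv2.connectedComponentsWithStats(w)
for i in range(1,n):
    if s[i,4]>30:
        cc=big((l==i).astype(np.uint8)); print(s[i],rect(c.plane(cc,P[:,2].mean()/1000-.015+.008)))
```

```text
[ 5.406e+02  1.341e+02  1.384e+02  9.050e+01  1.000e-01  1.000e-01
 -3.300e+00] [0.22 0.18 0.31 0.02 0.4  0.45 0.58]
[233 140  37  45 787] (array([601.4,  81.2]), array([145.2,  66.2]), 72.0)
[180 147  24  31 371] (array([484.7, 141. ]), array([88.9, 37.8]), 81.0)
[180 169   9  11  46] (array([460.9, 115.8]), array([ 8.5, 33.6]), 1.8)
```

move_arm(
  increments=[3.6,6,0,-0.007,0,0,0,5,0,0,0,0,4,0,0,0,0,0,0,0,0,0,0,0,0,0,0,0,0,0],
)

```text
time: 6.9
tool_pos: [0.5361, 0.1402, 0.1281]
tool_rot: [-0.0, -0.008, 1.0, -0.0]
contact_force: [-0.5, 0.3, -2.5]
gripper_width: 0.687
grasp_force: 66.6
```

move_arm(
  increments=[0,0,0,0,0,0,0,3,0,0,0,0,0,0,0,0,0,0,0,0,0,0,0,0,0],
)

```text
time: 7.32
tool_pos: [0.5362, 0.1402, 0.1253]
tool_rot: [-0.0, -0.008, 1.0, -0.0]
contact_force: [-0.3, -0.4, -3.7]
gripper_width: 0.682
grasp_force: 66.6
```

move_arm(
  increments=[0,0,2,0,0,0,0,2,0,0,0,0,0,0,0,0,0,0,0,0],
)

```text
time: 7.65
tool_pos: [0.5366, 0.1402, 0.1218]
tool_rot: [0.0, -0.008, 1.0, 0.0]
contact_force: [0.8, -0.2, -1.2]
gripper_width: 0.682
grasp_force: 66.9
```

move_arm(
  increments=[0,0,2,0,0,0,0,1,0,0,0,0,0,0,0,0,0,0,0,0],
)

```text
time: 7.98
tool_pos: [0.5372, 0.1403, 0.1203]
tool_rot: [0.001, -0.008, 1.0, 0.0]
contact_force: [-0.1, -1.0, 5.3]
gripper_width: 0.685
grasp_force: 67.7
```

move_arm(
  increments=[0,0,2,0,0,0,0,1,0,0,0,0,0,0,0,0,0,0,0,0],
)

```text
time: 8.32
tool_pos: [0.5385, 0.1404, 0.118]
tool_rot: [0.003, -0.008, 1.0, 0.0]
contact_force: [2.3, 0.2, 5.7]
gripper_width: 0.684
grasp_force: 67.8
```

move_arm(
  increments=[0,0,2,0,0,0,0,1,0,0,0,0,0,0,0,0,0,0,0,0],
)

```text
time: 8.65
tool_pos: [0.5394, 0.1405, 0.116]
tool_rot: [0.004, -0.008, 1.0, 0.0]
contact_force: [4.3, 0.1, 8.3]
gripper_width: 0.684
grasp_force: 68.3
```

move_arm(
  increments=[0,0,1.5,0,0,0,0,1,0,0,0,0,0,0,0,0,0,0,0,0],
)

```text
time: 8.98
tool_pos: [0.5397, 0.1405, 0.1135]
tool_rot: [0.004, -0.008, 1.0, 0.0]
contact_force: [3.6, -0.4, 7.2]
gripper_width: 0.686
grasp_force: 68.4
```

Run:
```python
from h import *
c=Cam("scene");print(manip.state()["tool_pos"],manip.state()["contact_force"],manip.state()["ft_torque"])
cv2.imwrite("pics/s3.png",cv2.resize(c.im[120:230,150:290],None,fx=5,fy=5,interpolation=cv2.INTER_CUBIC))
```

```text
[0.53965311 0.14051713 0.11349471] [4.42788013 0.12756211 6.62318523] [-0.03386679 -0.14806243 -0.00532393]
```

View pics/s3.png

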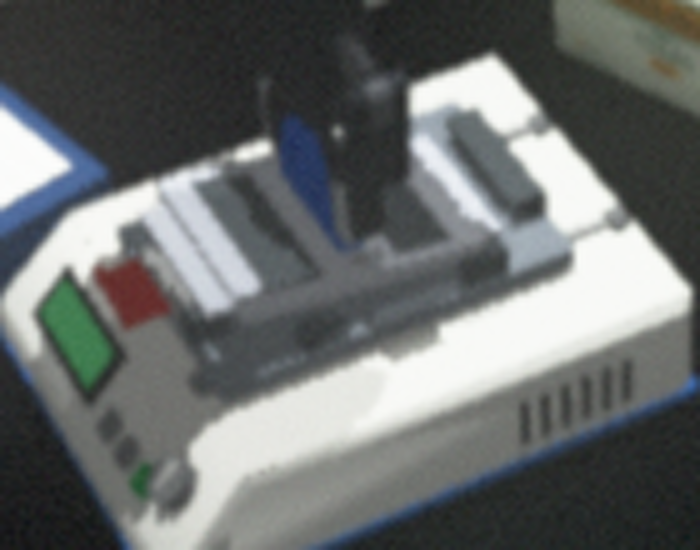

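move_arm(
  increments=[-2,0,1,0,0,-2,0,0.5,0,0,0,0,0,0,0,0,0,0,0,0],
)

```text
time: 9.37
tool_pos: [0.5412, 0.1405, 0.1126]
tool_rot: [0.0, -0.008, 1.0, 0.0]
contact_force: [-7.7, -1.4, 17.2]
gripper_width: 0.684
grasp_force: 69.7
```

move_arm(
  increments=[-2,0,0.5,0,0,-2,0,0,0,0,0,0,0,0,0,0,0,0,0,0],
)

```text
time: 9.7
tool_pos: [0.5444, 0.1408, 0.1123]
tool_rot: [-0.001, -0.008, 1.0, 0.0]
contact_force: [-11.1, -0.3, 20.2]
gripper_width: 0.689
grasp_force: 69.9
```

move_arm(
  increments=[0,0,-1,0,0,-2,0,0,0,0,-1,0,0,0,0,0,0,0,0,0,0,0,0,0,0],
)

```text
time: 10.12
tool_pos: [0.547, 0.1409, 0.1121]
tool_rot: [-0.001, -0.008, 1.0, 0.0]
contact_force: [-10.7, 0.5, 16.9]
gripper_width: 0.689
grasp_force: 69.5
```

move_arm(
  increments=[-2,0,0,0,0,-1,0,0,0,0,0,0,0,0,0,0,0,0,0,0],
)

```text
time: 10.45
tool_pos: [0.5506, 0.141, 0.1118]
tool_rot: [0.0, -0.008, 1.0, 0.0]
contact_force: [-6.2, 0.1, 12.3]
gripper_width: 0.685
grasp_force: 69.0
```

move_arm(
  increments=[-2,0,0,0,0,0,0,0,0,0,0,0,0,0,0],
)

```text
time: 10.7
tool_pos: [0.5527, 0.1409, 0.1102]
tool_rot: [0.001, -0.008, 1.0, 0.0]
contact_force: [-5.0, 0.6, 6.9]
gripper_width: 0.686
grasp_force: 68.4
```

move_arm(
  increments=[-2,0,0,0,0,0,0,0,0,0,0,0,0,0,0],
)

```text
time: 10.95
tool_pos: [0.5536, 0.1409, 0.1101]
tool_rot: [-0.001, -0.008, 1.0, 0.0]
contact_force: [-9.1, 0.2, 9.7]
gripper_width: 0.688
grasp_force: 68.8
```

Run:
```python
from h import *
c=Cam("scene");print(manip.state()["tool_pos"],manip.state()["contact_force"],manip.state()["ft_torque"])
cv2.imwrite("pics/s4.png",cv2.resize(c.im[120:230,150:290],None,fx=5,fy=5,interpolation=cv2.INTER_CUBIC))
```

```text
[0.5536173  0.14085763 0.11010445] [-8.75848177  0.61483286  8.76774688] [-0.01786143  0.88314831 -0.0483273 ]
```

View pics/s4.png

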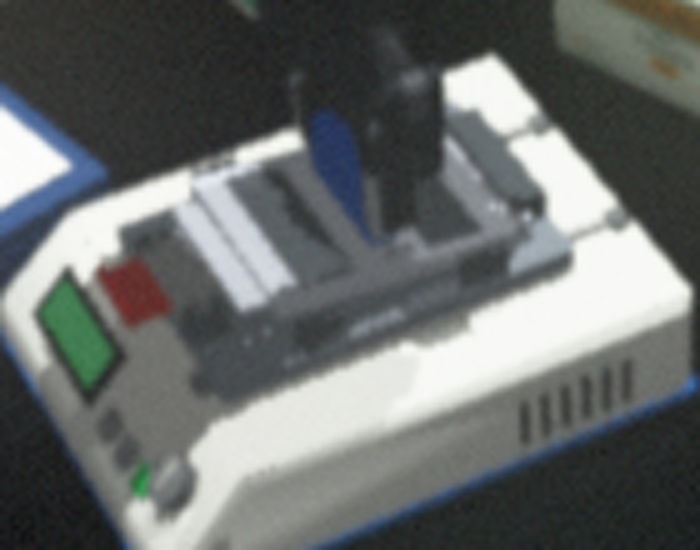

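move_arm(
  increments=[-2,0,0,0,0,0,0,0,0,0,0,0,0,0,0],
)

```text
time: 11.25
tool_pos: [0.5537, 0.1409, 0.1102]
tool_rot: [-0.004, -0.008, 1.0, 0.0]
contact_force: [-16.8, -0.6, 14.8]
gripper_width: 0.681
grasp_force: 69.5
```

move_arm(
  increments=[-2,0,0,0,0,0,0,0,0,0,0,0,0,0,0],
)

```text
time: 11.5
tool_pos: [0.5538, 0.141, 0.1102]
tool_rot: [-0.006, -0.008, 1.0, -0.0]
contact_force: [-25.1, -0.3, 20.7]
gripper_width: 0.687
grasp_force: 70.1
```

The block is firmly against the stop (x steady at 553.7 while the force rises). I'll relieve it, release and lift.

move_arm(
  increments=[3,0,0,0,0,0,0,0,0,0,0,0,0,0,1,0,0,0,0,1,0,0,0,0,1,0,0,0,0,1,0,0,0,0,1],
)

```text
time: 12.08
tool_pos: [0.5552, 0.1404, 0.1085]
tool_rot: [-0.0, -0.008, 1.0, -0.0]
contact_force: [-0.1, 0.1, -0.2]
gripper_width: 0.997
grasp_force: 0.0
```

move_arm(
  increments=[0,0,-10,0,1,0,0,-30,0,1,0,0,-30,0,1,0,0,-20,0,0,0,0,0,0,0,0,0,0,0,0,0,0,0,0,0,0,0,0,0,0],
)

```text
time: 12.75
tool_pos: [0.5543, 0.1404, 0.1971]
tool_rot: [-0.001, -0.008, 1.0, -0.0]
contact_force: [0.3, 0.1, 0.3]
gripper_width: 0.299
grasp_force: 0.0
```

Run:
```python
from h import *
c=Cam("scene");st=manip.state();print(st["gripper_width"],st["contact_force"])
m=mask(c.im,(195,125,250,180),blue); print(c.plane(cen(m),.12)) 
go([.498,.1395,.13],90.9)
cv2.imwrite("pics/s5.png",cv2.resize(c.im[120:230,150:290],None,fx=5,fy=5,interpolation=cv2.INTER_CUBIC))
```

```text
0.2074006589130878 [ 0.09609881 -1.13049118 -0.10812371]
[[0.5534088  0.14463111 0.12      ]]
pos [554.3 140.4 196.9] d [56.   0.1 67.1] ydir 90.95 spin 0.0008
```

View pics/s5.png

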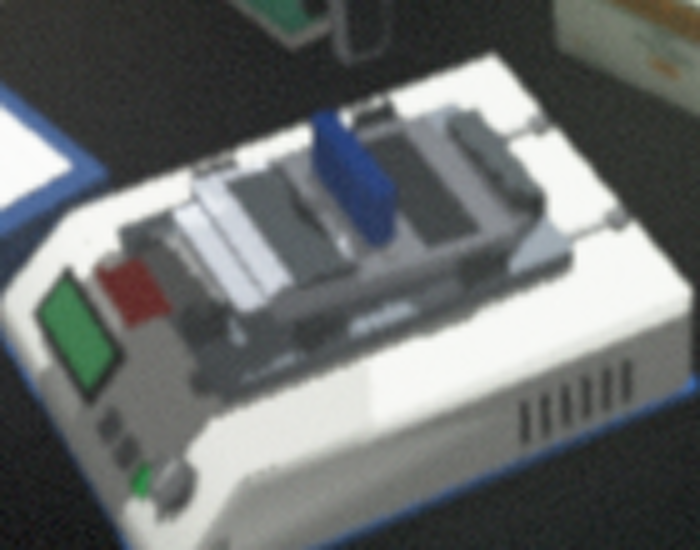

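The release left the block tilted, its far flange under the lip (crop ~(500,190)) and its near end raised at the catch (~(220,290)). I'll press the near margin at x≈0.499 with shut fingers.

move_arm(
  increments=[28,0,0,0,0,27,0,10,0,0,0,0,30,0,0,0,0,30,0,0,0,0,0,0,0,0,0,0,0,0,0,0,0,0,0],
)

```text
time: 13.38
tool_pos: [0.5007, 0.1397, 0.1295]
tool_rot: [0.0, -0.008, 1.0, 0.0]
contact_force: [0.1, -0.3, 0.3]
gripper_width: -0.003
grasp_force: 0.0
```

move_arm(
  increments=[0,0,0,0,0,0,0,0,0,0],
)

```text
time: 13.55
tool_pos: [0.5017, 0.1398, 0.1309]
tool_rot: [0.002, -0.008, 1.0, 0.0]
contact_force: [0.2, 0.8, -0.1]
gripper_width: 0.002
grasp_force: 0.0
```

move_arm(
  increments=[2,0,6,0,0,0,0,6,0,0,0,0,4,0,0,0,0,2,0,0,0,0,0,0,0,0,0,0,0,0],
)

```text
time: 14.05
tool_pos: [0.4981, 0.1396, 0.1105]
tool_rot: [-0.0, -0.008, 1.0, -0.0]
contact_force: [0.8, 0.2, -0.1]
gripper_width: 0.003
grasp_force: 0.0
```

move_arm(
  increments=[0,0,2,0,0,0,0,1,0,0,0,0,0,0,0,0,0,0,0,0],
)

```text
time: 14.38
tool_pos: [0.4987, 0.1397, 0.1088]
tool_rot: [0.0, -0.008, 1.0, 0.0]
contact_force: [-2.1, -0.3, 5.6]
gripper_width: -0.001
grasp_force: 2.6
```

move_arm(
  increments=[0,0,2,0,0,0,0,1,0,0,0,0,0,0,0,0,0,0,0,0],
)

```text
time: 14.72
tool_pos: [0.4984, 0.1399, 0.1061]
tool_rot: [0.0, -0.008, 1.0, 0.0]
contact_force: [-2.7, 0.7, 7.9]
gripper_width: 0.003
grasp_force: 3.8
```

Contact came at 0.109, and the block is now yielding smoothly.

move_arm(
  increments=[0,0,2,0,0,0,0,1,0,0,0,0,0,0,0,0,0,0,0,0],
)

```text
time: 15.05
tool_pos: [0.4985, 0.1397, 0.1018]
tool_rot: [0.0, -0.008, 1.0, 0.0]
contact_force: [0.6, 0.8, 1.4]
gripper_width: -0.001
grasp_force: 0.6
```

move_arm(
  increments=[0,0,2,0,0,0,0,1,0,0,0,0,0,0,0,0,0,0,0,0],
)

```text
time: 15.38
tool_pos: [0.4978, 0.1394, 0.0982]
tool_rot: [-0.001, -0.008, 1.0, -0.0]
contact_force: [-0.2, 0.0, -0.2]
gripper_width: 0.002
grasp_force: 0.0
```

move_arm(
  increments=[0,0,2,0,0,0,0,0,0,0,0,0,0,0,0,0,0,0,0,0],
)

```text
time: 15.72
tool_pos: [0.4981, 0.1395, 0.098]
tool_rot: [-0.001, -0.008, 1.0, -0.0]
contact_force: [-4.5, -1.1, 8.1]
gripper_width: -0.001
grasp_force: 4.1
```

The force dropped and the slab top is now at 0.098, so the block is flat. One firm check press, then I'll retreat.

move_arm(
  increments=[0,0,2,0,0,0,0,0,0,0,0,0,0,0,0],
)

```text
time: 15.97
tool_pos: [0.4982, 0.1395, 0.0979]
tool_rot: [-0.001, -0.008, 1.0, -0.0]
contact_force: [-10.2, -1.8, 19.0]
gripper_width: 0.002
grasp_force: 9.2
```

move_arm(
  increments=[0,0,-6,0,0,0,0,-20,0,0,0,0,-35,0,0,0,0,-35,0,0,0,37,0,0,0,0,37,0,0,0,0,37,0,0,0,0,37,0,0,0],
)

```text
time: 16.63
tool_pos: [0.4957, 0.2889, 0.191]
tool_rot: [0.0, -0.008, 1.0, 0.0]
contact_force: [0.5, -0.8, -0.4]
gripper_width: -0.001
grasp_force: 0.0
```

move_arm(
  increments=[0,37,0,0,0,0,37,0,0,0,0,37,0,0,0,0,37,0,0,0,0,0,0,0,0],
)

```text
time: 17.05
tool_pos: [0.4921, 0.4408, 0.1898]
tool_rot: [-0.0, -0.011, 1.0, 0.001]
contact_force: [-0.3, -1.6, -0.5]
gripper_width: 0.002
grasp_force: 0.0
```

Run:
```python
from h import *
t=Cam("top");s=Cam("scene")
red=lambda h:((h[...,0]<8)|(h[...,0]>172))&(h[...,1]>150)&(h[...,2]>80)
m=mask(t.im,(190,255,225,280),red); print("tab",t.plane(cen(m),.109)*1000)
m=mask(s.im,(160,165,195,195),red); print("tab s",cen(m),s.plane(cen(m),.109)*1000)
print("before: top 448.1,138.4; scene 449.7,135.8 px 176.7,177.9")
a=cen(mask(t.im,(185,195,235,260),blue));b=cen(mask(s.im,(195,125,250,180),blue))
# triangulate bar
d1=t.ray(a)[0];d2=s.ray(b)[0];k=np.linalg.lstsq(np.c_[d1,-d2],s.e-t.e,rcond=None)[0];print("bar",t.e+d1*k[0],s.e+d2*k[1])
w=mask(t.im,(185,195,235,262),blue);print(rect(t.plane(big(w),.128)))
# row profile near end in top view: flange/catch
hsv=cv2.cvtColor(t.im,cv2.COLOR_BGR2HSV);print(hsv[244:262,206,2].tolist(),hsv[196:210,206,2].tolist())
for n,c,r in(("reagent",t,(290,140,325,170)),): print(n,cen(mask(c.im,r,blue)))
```

```text
tab [[448.16412113 138.55074957 109.        ]]
tab s [176.6043956  177.87912088] [[449.5794404  135.99157155 109.        ]]
before: top 448.1,138.4; scene 449.7,135.8 px 176.7,177.9
bar [0.54846793 0.14012009 0.12094312] [0.54952334 0.13980782 0.12104118]
(array([547.6, 139.4]), array([12.1, 57.9]), 0.3)
[255, 255, 254, 254, 255, 236, 255, 255, 242, 131, 142, 249, 241, 238, 234, 231, 236, 246] [116, 118, 118, 121, 122, 111, 150, 255, 255, 254, 254, 255, 255, 112]
reagent [307.37155963 157.44495413]
```

```bash
python3 -c "
from plant import manip
print(manip.job_done())"
```

```text
the job is handed in; nothing more can be done
None
```

I handed the job in at about 17 s: the slide block is flat on the carrier, its far end home under the lip, the catch tab is back at its closed position, the block is released and the arm is clear; the verdict was not shown.

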